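# Fit the stirrer drive hub that matches the keyed test shaft

### The job

Of the three stirrer-drive hubs in the open kit drawer, only one has its keyway where the leaning test shaft has its brass key while the hub's arm lies between the two red fork pins. Slide that hub, boss up, gently down the shaft (do not let it drop) until it sits flush on the steel shoulder with its arm in the fork, and let go of it. Then push the drawer fully home past its catch with the other two hubs left inside, and leave the bottle, beaker and spanner alone.

Things in the scene. Friction and masses are not known exactly. Their poses are not given: they have to be found in the camera images.
- hub_a: Light-metal hub, loose in the drawer, boss up: boss 60 mm across, 42 high, 32 mm through bore with one keyway; at its underside a flat arm 18 wide, 12 thick, its round end 89 mm from the bore axis. 0.2 to 0.4 kg. Origin on the bore axis at the underside; z up the bore, x along the arm (lies roughly away from the robot). Grip the boss square to the arm. The three hubs differ only in the keyway's place around the bore.
- hub_b: Light-metal hub, loose in the drawer, boss up: boss 60 mm across, 42 high, 32 mm through bore with one keyway; at its underside a flat arm 18 wide, 12 thick, its round end 89 mm from the bore axis. 0.2 to 0.4 kg. Origin on the bore axis at the underside; z up the bore, x along the arm (lies roughly away from the robot). Grip the boss square to the arm. The three hubs differ only in the keyway's place around the bore.
- hub_c: Light-metal hub, loose in the drawer, boss up: boss 60 mm across, 42 high, 32 mm through bore with one keyway; at its underside a flat arm 18 wide, 12 thick, its round end 89 mm from the bore axis. 0.2 to 0.4 kg. Origin on the bore axis at the underside; z up the bore, x along the arm (lies roughly away from the robot). Grip the boss square to the arm. The three hubs differ only in the keyway's place around the bore.
- hub_a_keyway (a point): Middle of the keyway mouth of hub_a at the top face of the boss, 20 mm out from the bore axis and 42 mm above the underside. The keyway is 14 mm wide, reaches 23.5 mm from the bore axis and runs the full height. Same axes as the hub.
- hub_b_keyway (a point): Middle of the keyway mouth of hub_b at the top face of the boss, 20 mm out from the bore axis and 42 mm above the underside. The keyway is 14 mm wide, reaches 23.5 mm from the bore axis and runs the full height. Same axes as the hub.
- hub_c_keyway (a point): Middle of the keyway mouth of hub_c at the top face of the boss, 20 mm out from the bore axis and 42 mm above the underside. The keyway is 14 mm wide, reaches 23.5 mm from the bore axis and runs the full height. Same axes as the hub.
- test_shaft: Fixed steel shaft on a blue stand, leaning 30 degrees from vertical, its top roughly towards the robot's right. 28 mm across, 58 mm tall above its shoulder (48 mm steel disc, 8 mm thick, on the sloping deck); top 14 mm taper to a 12 mm nose. Origin: middle of the shoulder's top face, where the seated hub's origin belongs; z up the shaft; x up the slope to the fork, where the hub's arm must point.
- shaft_key (a point): Outer side of the brass key, 21.5 mm out from the shaft axis and 34 mm above the shoulder. The key is 10 mm wide, stands out to 21.5 mm from the axis and runs from 2 to 34 mm above the shoulder with a narrower lead-in up to 40 mm. Same axes as test_shaft.
- fork (a point): Midway between the two red fork pins, 72 mm from the shaft axis along test_shaft's x and 6 mm above the shoulder. The pins are 12 mm thick, rise to 26 mm above the shoulder level and leave a 29 mm gap.
- kit_drawer (a joint): How far the drawer stands open, m: 0 is fully home, 0.185 its end. It slides level with light friction (1.5 N, plus damping of 8 N per m/s). A spring catch resists with up to about 5 N from 14 to 6 mm open, then pulls the drawer home over the last 5 mm.
- drawer_front (a point): Middle of the top edge of the drawer's outer, robot-facing front, 72 mm above the table; moves with the drawer. x is the closing direction, away from the robot; y along the front; z up. The flat white front is 430 mm wide, 14 thick, from 4 to 72 mm above the table. The white cabinet behind is 240 mm deep, 430 wide, 83 high.
- drawer_floor (a point): Middle of the drawer's inner floor (black, 200 by 396 mm), 16 mm above the table; moves with the drawer; axes as drawer_front. The steel side walls are 30 mm high above it.
- cleaner: Bystander: white bottle with a black cap, 72 mm across, 150 mm high, standing beyond the stand. Origin under its middle.
- beaker: Bystander: glass beaker, 90 mm across, 110 mm high, standing beyond the stand. Origin under its middle.
- spanner: Bystander: steel spanner, 180 mm long, lying flat on the table to the left of the stand. Origin under its middle.
There are look-alikes about, which are no part of the job. Leave any orange look-alike of the hub_c alone.

How it is judged:
On the way, in this order (a step that is already met when the one before it is completed fails the run):
1. the matching hub sits flush on the shoulder of the test shaft, key in keyway and arm in the fork, with the drawer still open (distance between hub_c and test_shaft below 0.005 m and angle between the z axis of hub_c and the z axis of test_shaft, either way round below 0.08 rad and angle between the x axis of hub_c and the x axis of test_shaft, either way round below 0.2 rad and y of hub_c_keyway in the frame of test_shaft below -0.01 m and linear speed of hub_c below 0.02 m/s and value of joint kit_drawer above 0.05 m), for 0.2 s.
2. the drawer is pushed home past its catch (value of joint kit_drawer below 0.003 m), for 0.2 s.
At the end, for the whole second after the job is handed in: The matching hub rests on the shoulder of the test shaft (origin within 5 mm of the shoulder's middle, bore within 0.08 rad of the shaft's axis, arm within 0.2 rad of the fork's direction, at rest), the drawer is home (less than 3 mm open) and the other two hubs lie inside it (distance between hub_c and test_shaft below 0.005 m and angle between the z axis of hub_c and the z axis of test_shaft, either way round below 0.08 rad and angle between the x axis of hub_c and the x axis of test_shaft, either way round below 0.2 rad and y of hub_c_keyway in the frame of test_shaft below -0.01 m and linear speed of hub_c below 0.02 m/s and value of joint kit_drawer below 0.003 m and x of hub_a in the frame of drawer_floor between -0.1 and 0.1 m and y of hub_a in the frame of drawer_floor between -0.2 and 0.2 m and z of hub_a in the frame of drawer_floor between -0.01 and 0.02 m and x of hub_b in the frame of drawer_floor between -0.1 and 0.1 m and y of hub_b in the frame of drawer_floor between -0.2 and 0.2 m and z of hub_b in the frame of drawer_floor between -0.01 and 0.02 m); the robot touches nothing.
It fails at once if the hub drops down the shaft (faster than 0.25 m/s within 50 mm of its seat) (distance between hub_c and test_shaft below 0.05 m and linear speed of hub_c above 0.25 m/s).
It fails at once if a bystander is moved by more than 30 mm or tipped over (distance of any of cleaner, beaker, spanner from where it was at the start of the episode above 0.03 m or angle between any of cleaner, beaker, spanner's own z axis and vertical above 0.5 rad).
It also fails if it takes over 64 s, if anything falls off the work surface, if the arm or the gripper's body presses on something with over 40 N, if the wrist force passes 120 N, or if a joint passes its speed limit or range.

### The arm

A 6-joint arm with a two-finger parallel gripper is mounted at the origin on the work surface. World frame = base frame: x ahead of the robot, y to its left, z up, the work surface at z = 0. Lengths are in m, angles in rad, forces in N, time in s.
With the tool pointing down it reaches from about 0.325 to 0.775 m from the base axis. Payload 9.3 kg.
Tool frame: the origin (TCP) lies midway between the tips of the shut fingers; the grasp point (between the pads) lies 19 mm behind it; z points along the fingers, y is the line along which they close (so a half turn about z gives the same grasp; the last joint's range is limited). The gripper opens to 85 mm and grips with 20 to 120 N. Pads are 22 mm wide; open, the fingers measure 114 mm over their backs; the gripper's body (76 mm by 85 mm) begins 54 mm behind the grasp point. The pads swing forward as they close: fully open they stand 13 mm farther back than shut.
Start: joints at [-1.347, 0.259, 0.021, 1.334, 0, 1.418], TCP at [0.202, -0.511, 0.196] pointing down, gripper open.
Joint ranges: [-3.04, 3.04], [-0.91, 1.82], [-1.04, 1.36], [-1.92, 1.95], [-1.52, 1.45], [-3.14, 3.14]. Speed limits (rad/s): [2.22, 2.22, 2.79, 3.14, 3.14, 3.14].

### API

Orientations are given as a rotation vector (axis times angle).
In Python, from cell import arm, viewer gives the robot as it stands.
- The arm moves only by the shell command python3 -m crank 'ROWS' [FORCE]. ROWS is JSON, a list of rows, each a list of 3 entries, a list of its own where there are three numbers: the opening, from -1 (shut) to 1 (fully open), then the shift along the world's x, y, z as a fraction of full scale, then the turn about the world's z as a fraction of full scale. A call has 1 to 20 rows; each row shifts and turns the commanded pose from where the row before left it; what a row does not reach is not made up. Full scale, the value 1, is 5 cm for a shift and 360 degrees for a turn. A row lasts 1/12 s, in which the tool goes at most 41.7 mm and 7.16 degrees, less where a joint would pass 70% of its speed; a pose out of reach is approached as far as the arm can. A call with a number of a shift or a turn outside -1 to 1 is refused whole. A call with a gripper value outside its range is refused whole. The fingers move at their own pace and stop on an object; FORCE is the grip in N (left out, the last holds). Time passes only in rows, so rows that do not move let the fingers close. It gives the time, the measured TCP pose, the force, the opening and the grip force at its end, in the units of the state.
- arm.state(): the state, without advancing time (a new reading comes with each control period).
- viewer.grab_frame(name): name is "scene" or "top" or "wrist"; returns a dict with "color" (480x640x3 uint8, red, green, blue), "intrinsics" (3x3 intrinsics, pixels), "position" and "attitude" of the camera in the world. Camera axes: x right, y down, z forward; pixel columns grow to the right and rows downward; lengths in m; the calibration is good to about 2 mm. The wrist camera is an equidistant fisheye: a pixel r from the principal point sees the ray r / f radians off the axis. A picture is of the moment at which its call begins. There is no depth.
- arm.finish_job(): hands the job in; it is judged then, once.
The state is a dict: "t": time; "joint_pos": joint angles; "joint_vel": joint speeds; "effort": joint torques, N m; "tool_pos": TCP position; "ee_rot": TCP orientation; "wrist_force": force on the tool from outside, world axes, zero at the start; "torque": the same for the moment, N m; "opening": opening from 0.0 (shut) to 1.0 (fully open); "grip_force": force on a finger pad.
Only numpy, scipy, OpenCV 4.12 (cv2) and the standard library are available. Lean on these libraries where they do the work, as an engineer would, in place of code of your own. Each camera call takes 0.05 s, during which the arm holds its last target. There are 200 camera calls.

## Working session

There is one attempt and no reset: what is moved stays moved. The work goes in short steps, Python scripts to look and compute and a shell command to move; the robot and the scene stay as the last step left them, time stands still between calls to the robot, and variables do not carry over. Pictures are saved under pics/ and viewed, at most 10 in all, crops included, and the job is handed in when it is done.

```bash
mkdir -p pics
cat > h.py <<'E'
from cell import arm, viewer
import cv2, numpy as np
from scipy.spatial.transform import Rotation as R
def rot(a):
    a=np.array(a,float)
    return a if a.shape==(3,3) else (R.from_rotvec(a).as_matrix() if a.size==3 else R.from_quat(a).as_matrix())
def ray(f,u,v,wrist=False):
    K=np.array(f['intrinsics']); x=(u-K[0,2])/K[0,0]; y=(v-K[1,2])/K[1,1]
    if wrist:
        r=np.hypot(x,y)+1e-12; d=np.array([x/r*np.sin(r),y/r*np.sin(r),np.cos(r)])
    else: d=np.array([x,y,1.])
    return np.array(f['position']), rot(f['attitude'])@d
def onz(f,u,v,z,wrist=False):
    p,d=ray(f,u,v,wrist); return p+d*(z-p[2])/d[2]
def proj(f,P,wrist=False):
    K=np.array(f['intrinsics']); c=rot(f['attitude']).T@(np.array(P)-np.array(f['position']))
    if wrist:
        th=np.arctan2(np.hypot(c[0],c[1]),c[2]); s=th/(np.hypot(c[0],c[1])+1e-12); x,y=c[0]*s,c[1]*s
    else: x,y=c[0]/c[2],c[1]/c[2]
    return np.array([K[0,0]*x+K[0,2],K[1,1]*y+K[1,2]])
def snap(name,out):
    f=viewer.grab_frame(name); cv2.imwrite(f'pics/{out}.png',f['color'][:,:,::-1]); 
    import pickle; pickle.dump(f,open(f'pics/{out}.pkl','wb')); return f
def load(out):
    import pickle; return pickle.load(open(f'pics/{out}.pkl','rb'))
E
python3 - <<'E'
from h import *
for n in ['scene','top']:
    f=snap(n,n+'0'); print(n,f['position'],f['attitude'],f['intrinsics'])
print(arm.state())
E
```

```text
scene [1.05626336 0.76779171 0.71874874] [-0.77659232 -2.4244751   1.2624969 ] [[481.91680165   0.         323.67156924]
 [  0.         481.91680165 238.42973245]
 [  0.           0.           1.        ]]
top [0.46403245 0.09490981 1.19572485] [-2.15760928  2.21437366 -0.10638167] [[433.16961906   0.         322.46607356]
 [  0.         433.16961906 232.68881592]
 [  0.           0.           1.        ]]
{'t': 0.1, 'joint_pos': array([-1.34663458e+00,  2.59161620e-01,  2.08614273e-02,  1.33371476e+00,
       -1.28244492e-05,  1.41821556e+00]), 'joint_vel': array([-3.95506463e-04,  9.60345800e-05,  1.10981611e-03,  9.73571237e-04,
        1.46564510e-03, -1.17027763e-03]), 'effort': array([ 5.91291624e-03, -5.56690872e+01,  3.45072699e+01,  1.15905446e-02,
       -1.18188614e-04,  3.57321831e-06]), 'tool_pos': array([ 0.20227829, -0.5111436 ,  0.19522203]), 'ee_rot': array([-3.08482370e+00, -5.88064210e-01,  8.85935562e-05]), 'wrist_force': array([ 0.31638349, -0.68348806,  0.40316268]), 'torque': array([ 0.04299447, -0.03796133, -0.00287405]), 'grip_force': 0.0, 'opening': 1.0010880271984046}
```

View pics/scene0.png

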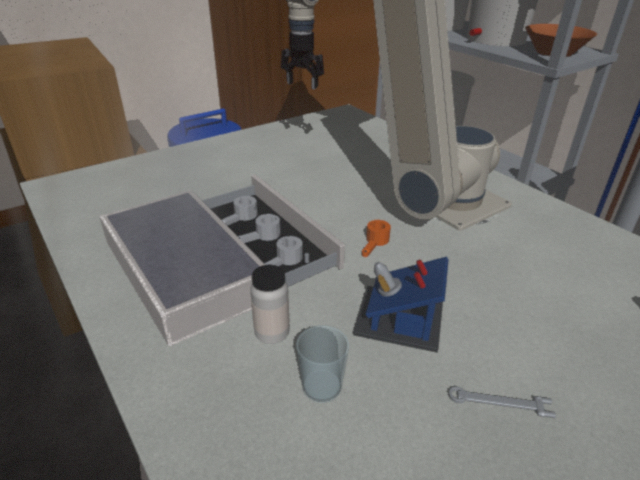

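View pics/top0.png

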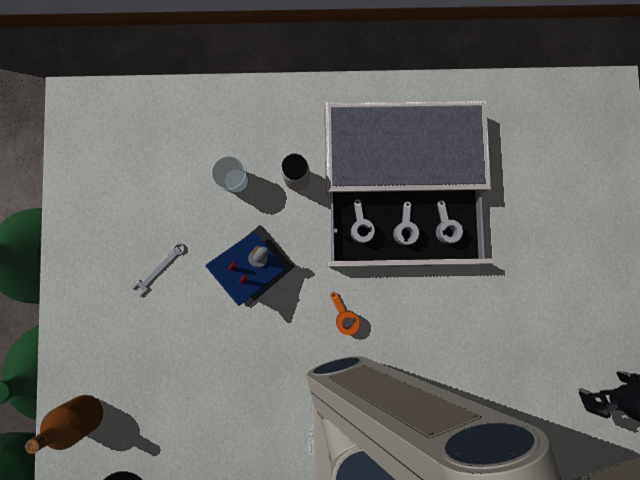

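Run:
```python
from h import *
f=load('top0'); g=load('scene0')
a=cv2.resize(f['color'][190:270,330:480],None,fx=4,fy=4,interpolation=2)
b=cv2.resize(f['color'][220:310,200:300],None,fx=2.78,fy=2.78,interpolation=2)
c=cv2.resize(g['color'][240:350,340:460],None,fx=2.27,fy=2.27,interpolation=2)
im=np.zeros((580,600,3),np.uint8); im[:320]=a; im[320:570,:278]=b[:250]; im[320:569,300:572]=c[:249,:272]
cv2.imwrite('pics/c1.png',im[:,:,::-1])
for n,(u,v,z) in dict(h1=(363,231,.058),h2=(405,233,.058),h3=(449,231,.058),a1=(358,203,.028),a2=(407,205,.028),a3=(441,204,.028),f1=(232,266,.12),f2=(243,279,.12),nose=(258,256,.15),front_l=(331,263,.072),front_r=(492,262,.072),cabl=(327,188,.083),cabr=(489,188,.083)).items(): print(n,onz(f,u,v,z).round(3))
```

```text
h1 [ 0.56  -0.03   0.058]
h2 [ 0.552 -0.141  0.058]
h3 [ 0.554 -0.258  0.058]
a1 [ 0.639 -0.022  0.028]
a2 [ 0.63  -0.156  0.028]
a3 [ 0.631 -0.249  0.028]
f1 [0.476 0.303 0.12 ]
f2 [0.443 0.277 0.12 ]
nose [0.498 0.235 0.15 ]
front_l [0.478 0.057 0.072]
front_r [ 0.469 -0.362  0.072]
cabl [0.672 0.062 0.083]
cabr [ 0.662 -0.361  0.083]
```

View pics/c1.png

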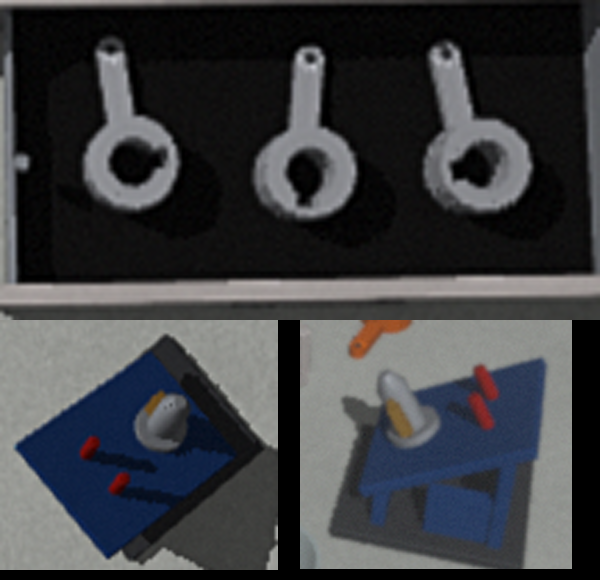

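```bash
cat > fit.py <<'E'
from h import *
from scipy.optimize import least_squares
c30,s30=np.cos(np.pi/6),.5
def pose(q):
    a=q[3]; h=np.array([np.cos(a),np.sin(a),0]); k=np.array([0,0,1.])
    x=c30*h+s30*k; z=c30*k-s30*h; y=np.cross(z,x); return np.array(q[:3]),np.c_[x,y,z]
L=dict(nose=(0,0,.058),sh=(0,0,0),pp=(.072,.0205,.026),pm=(.072,-.0205,.026),key=(0,-.0215,.034),bp=(.072,.0205,-.008),bm=(.072,-.0205,-.008))
def fit(obs,q0=(.48,.25,.09,2.2)):
    def r(q):
        o,M=pose(q); return np.concatenate([(proj(f,o+M@np.array(L[n]),w)-uv) for f,w,n,uv in obs])
    s=least_squares(r,q0,loss='soft_l1',f_scale=2); return s.x,r(s.x).reshape(-1,2)
E
python3 - <<'E'
from fit import *
t,s=load('top0'),load('scene0')
obs=[(t,0,'nose',(264,250)),(t,0,'pm',(232,264.5)),(t,0,'pp',(243,278)),(s,0,'nose',(377,262)),(s,0,'pm',(416,273.5)),(s,0,'pp',(418,261))]
q,r=fit(obs); print(q.round(4),np.degrees(q[3])); print(r.round(1))
o,M=pose(q)
for n in ['sh','key']: print(n,proj(t,o+M@L[n]),proj(s,o+M@L[n]))
E
```

```text
[0.4965 0.2437 0.084  2.223 ] 127.36806629035665
[[ 0.7 -0.5]
 [ 1.5 -1.5]
 [ 1.  -1.7]
 [ 1.4  0.7]
 [ 0.9 -0.4]
 [ 1.7 -0.3]]
sh [258.10359898 257.45134421] [390.429715   284.90832227]
key [256.54514189 246.15107992] [381.37516777 278.50796756]
```

```bash
r='[1,[0.355,0.481,0],0.019]'; python3 -m crank '[[1,[0.355,0.481,0],0.019],[1,[0.355,0.481,0],0.019],[1,[0.355,0.481,0],0.019],[1,[0.355,0.481,0],0.019],[1,[0.355,0.481,0],0.019],[1,[0.355,0.481,0],0.019],[1,[0.355,0.481,0],0.019],[1,[0.355,0.481,0],0.019],[1,[0.355,0.481,0],0.019],[1,[0.355,0.481,0],0.019],[1,[0.355,0.481,0],0.019],[1,[0.355,0.481,0],0.019],[1,[0.355,0.481,0],0.019],[1,[0.355,0.481,0],0.019],[1,[0.355,0.481,0],0.019],[1,[0.355,0.481,0],0.019],[1,[0.355,0.481,0],0.019],[1,[0.355,0.481,0],0.019],[1,[0.355,0.481,0],0.019],[1,[0.355,0.481,0],0.019]]' 40
python3 -m crank '[[1,[0,0,0],0.019],[1,[0,0,0],0.019],[1,[0,0,0],0.019],[1,[0,0,0],0.019],[1,[0,0,0],0],[1,[0,0,0],0]]'
python3 - <<'E'
from h import *
f=snap('wrist','w1'); print(arm.state()['joint_pos'],f['position'],f['intrinsics'])
print(proj(f,(.557,-.03,.058),1),proj(f,(.639,-.022,.028),1))
E
```

```text
t: 1.77
tool_pos: [0.5579, -0.0289, 0.1955]
ee_rot: [-0.579, -3.087, 0.0]
wrist_force: [0.3, -0.6, 0.2]
opening: 1.0
grip_force: 0.0
t: 2.27
tool_pos: [0.5572, -0.0303, 0.1955]
ee_rot: [0.152, -3.137, -0.0]
wrist_force: [-0.5, 0.6, -0.4]
opening: 1.001
grip_force: 0.0
[-2.04911011e-01  2.72862110e-01  4.07649186e-02  1.33917032e+00
 -3.45213637e-05 -3.00924841e-01] [ 0.49187726 -0.03636657  0.37372288] [[371.64829954   0.         325.07769183]
 [  0.         371.64829954 237.17704735]
 [  0.           0.           1.        ]]
[325.49069616 214.70448574] [325.52580541 288.92044152]
```

View pics/w1.png

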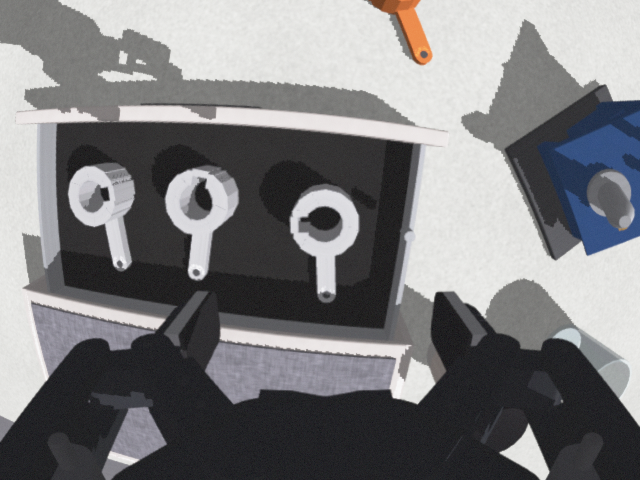

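Run:
```python
from h import *
f=load('w1')
b=onz(f,325,221,.058,1); e=onz(f,326,294,.028,1); print(b,e,np.hypot(*(e-b)[:2]),np.degrees(np.arctan2(*(e-b)[1::-1])))
b=onz(f,306,226,.058,1); print('keyway',b)
print('cab front',onz(f,300,333,.083,1),onz(f,390,352,.083,1))
for p in [(203,203),(100,195)]: print(onz(f,*p,.058,1))
print(R.from_rotvec(arm.state()['ee_rot']).as_matrix().round(3))
```

```text
[ 0.56261314 -0.02988463  0.058     ] [ 0.64454953 -0.02097768  0.028     ] 0.08241908440535586 6.20400994792867
keyway [ 0.56866315 -0.045986    0.058     ]
cab front [ 0.66092934 -0.04281482  0.083     ] [0.67437656 0.04150478 0.083     ]
[ 0.55617653 -0.13997927  0.058     ]
[ 0.55585001 -0.25154789  0.058     ]
[[-0.995 -0.096 -0.   ]
 [-0.096  0.995  0.   ]
 [ 0.     0.    -1.   ]]
```

```bash
python3 -m crank '[[1,[0.05,0,-0.5],0.001],[1,[0.05,0,-0.5],0.001],[1,[0,0,-0.5],0],[1,[0,0,-0.5],0],[1,[0,0,-0.5],0],[1,[0,0,-0.5],0],[1,[0,0,-0.3],0],[1,[0,0,-0.2],0],[1,[0,0,-0.09],0],[1,[0,0,0],0],[1,[0,0,0],0]]' 30
python3 -m crank '[[-1,[0,0,0],0],[-1,[0,0,0],0],[-1,[0,0,0],0],[-1,[0,0,0],0],[-1,[0,0,0],0],[-1,[0,0,0],0],[-1,[0,0,0],0],[-1,[0,0,0],0]]' 30
```

```text
t: 3.23
tool_pos: [0.5629, -0.0305, 0.017]
ee_rot: [-0.176, 3.136, -0.0]
wrist_force: [0.2, -0.7, 0.7]
opening: 0.999
grip_force: 0.0
t: 3.9
tool_pos: [0.5678, -0.0347, 0.0221]
ee_rot: [-0.173, 3.124, -0.014]
wrist_force: [-0.1, -14.9, 33.7]
opening: -0.001
grip_force: 16.8
```

Run:
```python
from h import *
a=snap('wrist','w2'); b=snap('scene','s2')
im=np.hstack([a['color'][100:400,150:550],cv2.resize(b['color'][160:310,180:380],None,fx=2,fy=2)])
cv2.imwrite('pics/c2.png',im[:,:,::-1]); print(arm.state()['opening'],arm.state()['tool_pos'])
```

```text
0.003841167599734993 [ 0.56784067 -0.03466149  0.02205433]
```

View pics/c2.png

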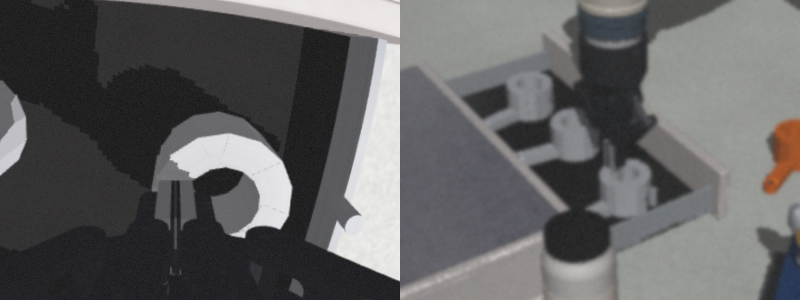

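```bash
python3 -m crank '[[-1,[0,0,0.1],0],[-1,[0,0,0.2],0],[-1,[0,0,0.3],0],[-1,[0,0,0.5],0],[-1,[0,0,0.5],0],[-1,[0,0,0.5],0],[-1,[0,0,0.5],0],[1,[0,0,0.5],0],[1,[0,0,0],0],[1,[0,0,0],0],[1,[0,0,0],0],[1,[0,0,0],0],[1,[0,0,0],0]]' 30
python3 - <<'E'
from h import *
a=snap('wrist','w3'); b=snap('scene','s3')
im=np.hstack([a['color'][60:460,0:500],np.vstack([cv2.resize(b['color'][160:310,180:330],None,fx=2,fy=2),np.zeros((100,300,3),np.uint8)])])
cv2.imwrite('pics/c3.png',im[:,:,::-1]); print(arm.state())
E
```

```text
t: 5.08
tool_pos: [0.5618, -0.0302, 0.1703]
ee_rot: [0.177, -3.135, -0.001]
wrist_force: [-0.4, -0.3, -1.2]
opening: 0.848
grip_force: 0.0
{'t': 5.1833, 'joint_pos': array([-2.03020076e-01,  2.89732294e-01,  7.13016247e-04,  1.28330850e+00,
        5.89853333e-05, -3.15900472e-01]), 'joint_vel': array([ 0.00137691, -0.00495209,  0.005455  ,  0.00297457,  0.0002983 ,
        0.00167126]), 'effort': array([ 2.84909533e-02, -5.77266240e+01,  3.40651488e+01,  1.57765229e-02,
        8.85085428e-04,  4.16912972e-04]), 'tool_pos': array([ 0.56200041, -0.03031838,  0.17048651]), 'ee_rot': array([ 1.77135268e-01, -3.13512742e+00, -7.06400104e-04]), 'wrist_force': array([ 0.43746045, -0.40017781, -0.50653557]), 'torque': array([ 0.06203129,  0.01662965, -0.00429648]), 'grip_force': 0.0, 'opening': 0.9929413805518129}
```

View pics/c3.png

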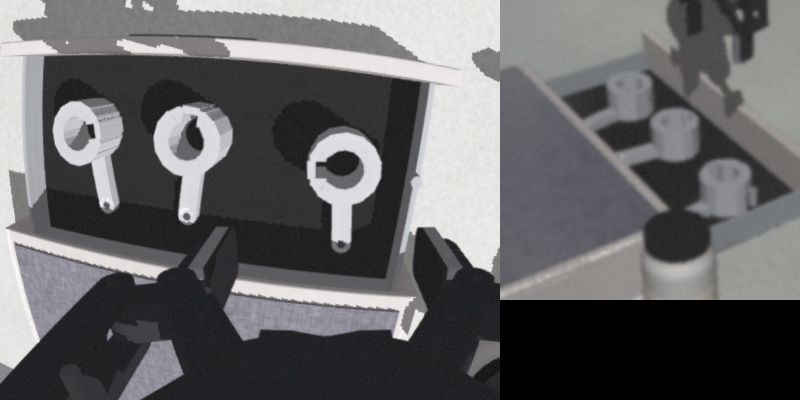

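Run:
```python
from h import *
f=load('w3')
b=onz(f,344,228,.058,1); e=onz(f,341,304,.028,1); print(b,e,np.hypot(*(e-b)[:2]),np.degrees(np.arctan2(*(e-b)[1::-1])))
s=load('s3'); t=viewer.grab_frame('top'); cv2.imwrite('pics/t3.png',t['color'][:,:,::-1])
print(proj(s,b),proj(t,b))
print('boss top in scene by pixel', onz(s,180+(725-500)/2,160+165/2,.058))
# finger tips pixels
for z in (.017+.15,.03+.15,.045+.15): print(z,[proj(f,(.562-.095*k*.0,-.030+k*.0425,z),1) for k in(-1,1)])
```

```text
[ 0.56538094 -0.01440752  0.058     ] [ 0.64640311 -0.0053528   0.028     ] 0.08152655623514912 6.376686794453182
[293.17678304 245.93515681] [356.98554192 229.03458964]
boss top in scene by pixel [ 0.55906869 -0.0270801   0.058     ]
0.16699999999999998 [array([244.51839864, 259.0397117 ]), array([404.72900613, 276.11901218])]
0.18 [array([239.13045083, 267.40184871]), array([409.88698005, 285.43539797])]
0.195 [array([232.01416844, 278.52248946]), array([416.66076146, 297.75847322])]
```

Run:
```python
from h import *
t=cv2.imread('pics/t3.png'); s=cv2.imread('pics/s3.png')
a=cv2.resize(t[180:280,320:500],None,fx=2.2,fy=2.2); w=cv2.imread('pics/w1.png')
cv2.imwrite('pics/c4.png',np.vstack([np.pad(a,((0,0),(0,4),(0,0))),s[150:300,150:550]]))
```

```text
(no output)
```

View pics/c4.png

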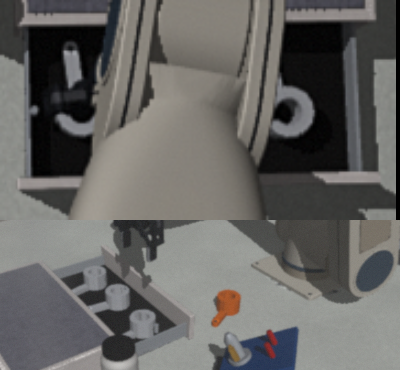

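Run:
```python
from h import *
f=load('w2'); M=R.from_rotvec([-0.173,3.124,-.014]).as_matrix(); p=np.array([.56784,-.03466,.02205])
for dx in (-.011,0,.011):
  for dz in (0,.02): print(dx,dz,proj(f,p+M@[dx,0,-dz],1))
c=f['position']-p; print('cam in tool',M.T@c, 'axis in tool',M.T@rot(f['attitude'])[:,2])
s=load('s3'); T=np.array([.562,-.0303,.1705])
for k in (-.0425,.0425,-.057,.057): print(k,proj(s,T+[0,k,.013]))
a=cv2.resize(f['color'][220:380,230:430],None,fx=3,fy=3); b=cv2.resize(s['color'][130:260,210:340],None,fx=3,fy=3)
im=np.zeros((480,800,3),np.uint8); im[:480,:410]=a[:,:410]; im[:390,410:800]=b[:390,:390]
cv2.imwrite('pics/c5.png',im[:,:,::-1])
```

```text
-0.011 0 [324.84375689 289.66879701]
-0.011 0.02 [324.76366716 306.38142497]
0 0 [324.83220135 269.88716598]
0 0.02 [324.74858271 284.8933203 ]
0.011 0 [324.82070478 249.29874805]
0.011 0.02 [324.73360783 262.32323563]
cam in tool [ 0.06566802  0.00037822 -0.17821749] axis in tool [-0.26192908 -0.00133914  0.9650862 ]
-0.0425 [279.31774725 188.60075764]
0.0425 [299.93761839 204.25821187]
-0.057 [276.00821242 186.08770168]
0.057 [303.67821044 207.09858601]
```

View pics/c5.png

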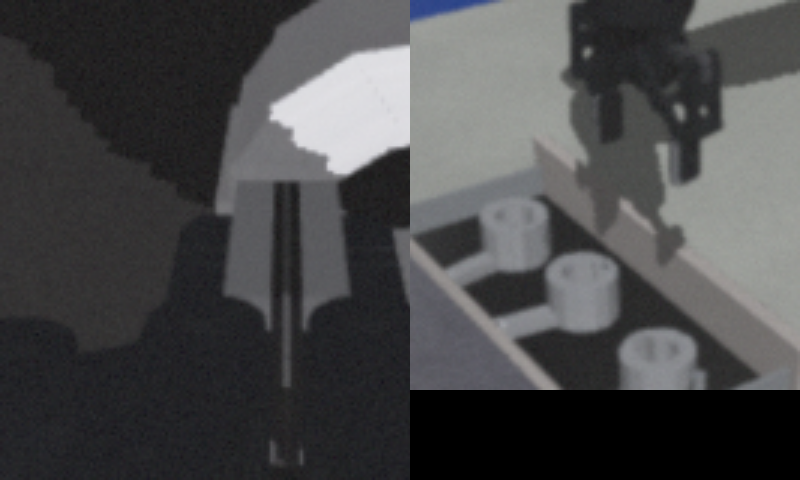

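Run:
```python
from h import *
f=load('w3')
print('wall base',onz(f,388,338,.016,1),'wall top inner',onz(f,400,250,.046,1),onz(f,412,150,.046,1))
print('wall R',onz(f,45,120,.046,1),onz(f,28,280,.046,1))
```

```text
wall base [0.68635986 0.04969764 0.016     ] wall top inner [0.58202833 0.03723143 0.046     ] [0.49617395 0.03427546 0.046     ]
wall R [ 0.48975312 -0.31739921  0.046     ] [ 0.66615496 -0.35856331  0.046     ]
```

```bash
python3 -m crank '[[0.7,[0.06,0.32,-0.5],0.001],[0.7,[0,0,-0.5],0.001],[0.7,[0,0,-0.5],0],[0.7,[0,0,-0.5],0],[0.7,[0,0,0],0],[0.7,[0,0,0],0]]' 30
python3 - <<'E'
from h import *
f=snap('wrist','w6')
cv2.imwrite('pics/c6.png',f['color'][120:440,120:560,::-1]); print(arm.state()['tool_pos'])
E
```

```text
t: 5.73
tool_pos: [0.5646, -0.0143, 0.0706]
ee_rot: [0.197, -3.133, -0.001]
wrist_force: [0.3, -0.0, 0.7]
opening: 0.851
grip_force: 0.0
[ 0.56557932 -0.01446056  0.07193087]
```

View pics/c6.png

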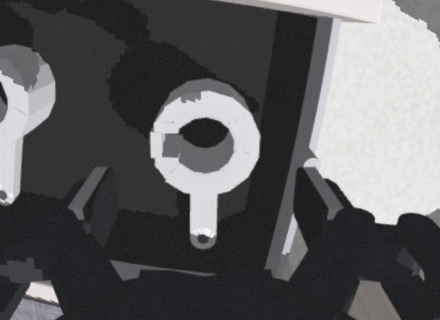

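Run:
```python
from h import *
f=load('w6')
b=onz(f,325.5,263,.058,1);e=onz(f,323,360,.028,1); print(b,e,np.degrees(np.arctan2(*(e-b)[1::-1])))
print('wall inner base',onz(f,120+245,120+265,.016,1),onz(f,120+277,120+100,.016,1)); print('inner top',onz(f,120+290,120+120,.046,1),onz(f,120+262,120+268,.046,1))
```

```text
[ 0.56514816 -0.01383918  0.058     ] [ 0.6478047  -0.00514408  0.028     ] 6.005172444645202
wall inner base [0.67604687 0.03113302 0.016     ] [0.54466855 0.03043039 0.016     ]
inner top [0.54951861 0.03332568 0.046     ] [0.6550212 0.0364589 0.046    ]
```

```bash
python3 -m crank '[[0.7,[0,0,-0.4],0],[0.7,[0,0,-0.4],0],[0.7,[0,0,-0.4],0],[0.7,[0,0,-0.3],0],[0.7,[0,0,-0.2],0],[0.7,[0,0,-0.1],0],[0.7,[0,0,0],0],[0.7,[0,0,0],0]]' 30
python3 -m crank '[[-1,[0,0,0],0],[-1,[0,0,0],0],[-1,[0,0,0],0],[-1,[0,0,0],0],[-1,[0,0,0],0],[-1,[0,0,0],0]]' 30
```

```text
t: 6.45
tool_pos: [0.5689, -0.0143, -0.015]
ee_rot: [-0.197, 3.128, 0.0]
wrist_force: [1.2, 2.6, 16.4]
opening: 0.849
grip_force: 6.2
t: 6.95
tool_pos: [0.5687, -0.0145, -0.0149]
ee_rot: [-0.197, 3.128, -0.001]
wrist_force: [0.3, 1.1, 16.4]
opening: 0.698
grip_force: 36.4
```

```bash
python3 -m crank '[[-1,[0,0,0.1],0],[-1,[0,0,0.1],0],[-1,[0,0,0.1],0],[-1,[0,0,0.1],0],[-1,[0,0,0],0]]' 30
python3 -m crank '[[-1,[0,0,0.3],0],[-1,[0,0,0.3],0],[-1,[0,0,0.3],0],[-1,[0,0,0.3],0],[-1,[0,0,0.3],0],[-1,[0,0,0],0],[-1,[0,0,0],0]]' 30
python3 - <<'E'
from h import *
f=snap('wrist','w7'); g=snap('scene','s7')
# bright hub pixels in the wrist view near the boss
c=f['color'].astype(int); m=((c.min(2)>150)).astype(np.uint8); m[:,:200]=0;m[:,440:]=0
n,l,st,ce=cv2.connectedComponentsWithStats(m)
for i in range(1,n):
    if st[i,4]>300: print(st[i],ce[i])
E
```

```text
t: 7.37
tool_pos: [0.566, -0.0145, 0.0025]
ee_rot: [-0.197, 3.134, -0.001]
wrist_force: [0.4, 0.1, -3.0]
opening: 0.692
grip_force: 34.7
t: 7.95
tool_pos: [0.5657, -0.0145, 0.0764]
ee_rot: [-0.197, 3.134, -0.0]
wrist_force: [-0.0, 0.3, -3.3]
opening: 0.692
grip_force: 34.9
[  200     0   240   137 20911] [336.6270384   55.09267849]
[421 203  19 100 909] [433.30143014 264.49174917]
[294 265  21  46 682] [303.20821114 288.28739003]
[357 300  35  32 634] [373.94321767 315.85015773]
[ 235  314  176   82 3950] [308.78607595 367.91620253]
```

```bash
cat > tilt.py <<'E'
from h import *
def hubmask(f,o,az,th,which='arm',w=0):
    # hub origin o, arm azimuth az, arm raised by th
    h=np.array([np.cos(az),np.sin(az),0]);k=np.array([0,0,1.]); x=np.cos(th)*h+np.sin(th)*k; z=np.cos(th)*k-np.sin(th)*h; y=np.cross(z,x)
    M=np.c_[x,y,z]
    if which=='arm':
        a=np.linspace(-np.pi/2,np.pi/2,9); P=[(.080+.009*np.cos(t),.009*np.sin(t),zz) for t in a for zz in(0,.012)]+[(.032,s*.009,zz) for s in(-1,1) for zz in(0,.012)]
    else:
        a=np.linspace(0,2*np.pi,33); P=[(.030*np.cos(t),.030*np.sin(t),zz) for t in a for zz in(0,.042)]
    uv=np.array([proj(f,o+M@np.array(p),w) for p in P]).astype(np.float32)
    m=np.zeros((480,640),np.uint8); cv2.fillConvexPoly(m,cv2.convexHull(uv).round().astype(int),1); return m
def origin(tcp,az,th,piv,off=.031):
    # pivot = point on bore axis, height piv above underside; level hub's underside is off above tcp
    h=np.array([np.cos(az),np.sin(az),0]);k=np.array([0,0,1.]); z=np.cos(th)*k-np.sin(th)*h
    return np.array(tcp)+k*(off+piv)-piv*z
def score(f,tcp,az,piv=.028,rng=range(-60,61,5),off=.031,w=0,dxy=(0,0)):
    g=cv2.cvtColor(f['color'],cv2.COLOR_RGB2GRAY).astype(float); out=[]
    for d in rng:
        th=np.radians(d); o=origin(tcp,az,th,piv,off)+[*dxy,0]
        m=hubmask(f,o,az,th,'arm',w); ring=cv2.dilate(m,np.ones((9,9)))-cv2.dilate(m,np.ones((3,3)))
        out.append((d,round(g[m>0].mean()-g[ring>0].mean(),1),round(g[m>0].mean(),1),round(g[m>0].std(),1)))
    return out
E
python3 - <<'E'
from tilt import *
f=load('s7')
for r in score(f,(.5657,-.0145,.0764),.105): print(*r)
f=load('s3'); print('level check',[r for r in score(f,(.565,-.0144,-.015),.107) if abs(r[0])<20])
E
```

```text
-60 -3.4 62.8 41.4
-55 -8.2 59.1 38.9
-50 -13.6 56.3 36.8
-45 -19.2 53.3 33.7
-40 -22.5 52.0 32.1
-35 -25.9 51.9 31.6
-30 -25.5 55.5 34.5
-25 -20.8 62.2 38.5
-20 -12.5 71.4 41.2
-15 -0.5 82.3 43.0
-10 19.2 101.5 39.5
-5 33.1 116.3 28.9
0 43.3 129.1 11.3
5 35.8 131.4 10.5
10 23.3 132.3 10.6
15 13.6 132.4 11.3
20 7.6 131.2 12.7
25 6.5 129.1 14.5
30 5.4 127.0 15.5
35 15.2 124.1 16.4
40 17.1 118.5 22.7
45 -6.6 95.4 34.2
50 -29.6 75.2 34.0
55 -20.4 78.5 31.5
60 -3.9 87.6 28.7
level check [(-15, np.float64(-12.5), np.float64(59.4), np.float64(33.9)), (-10, np.float64(-5.2), np.float64(61.6), np.float64(35.9)), (-5, np.float64(0.3), np.float64(63.9), np.float64(37.5)), (0, np.float64(1.8), np.float64(67.3), np.float64(38.7)), (5, np.float64(1.5), np.float64(68.6), np.float64(38.5)), (10, np.float64(0.0), np.float64(69.1), np.float64(37.9)), (15, np.float64(0.2), np.float64(71.1), np.float64(37.6))]
```

```bash
python3 -m crank '[[-1,[0.31,0,0],0],[-1,[0.31,0,0],0],[-1,[0,0,-0.2],0],[-1,[0,0,-0.2],0],[-1,[0,0,-0.1],0],[-1,[0,0,-0.1],0],[-1,[0,0,-0.1],0],[-1,[0,0,0],0]]' 30
python3 - <<'E'
from tilt import *
f=snap('scene','s8'); t=arm.state()['tool_pos']; print(t,arm.state()['wrist_force'])
for r in score(f,t,.105,.02,range(-10,41,5)): print(*r)
E
```

```text
t: 8.72
tool_pos: [0.5954, -0.0144, 0.0405]
ee_rot: [0.197, -3.134, -0.0]
wrist_force: [-0.8, 0.4, -0.1]
opening: 0.694
grip_force: 35.1
[ 0.59576549 -0.01436731  0.04094087] [ 0.09292147  0.9315969  -2.61522053]
-10 10.7 97.6 38.3
-5 15.8 105.5 35.0
0 27.5 113.8 29.5
5 36.3 120.0 19.4
10 30.0 117.8 22.8
15 4.1 103.3 35.7
20 -32.2 87.3 39.6
25 -49.5 79.6 37.7
30 -30.6 89.6 38.0
35 -0.1 105.2 34.3
40 15.2 117.2 22.8
```

```bash
python3 -m crank '[[-1,[0,0,-0.1],0],[-1,[0,0,-0.1],0],[-1,[0,0,-0.1],0],[-1,[0,0,-0.1],0],[-1,[0,0,-0.1],0],[-1,[0,0,-0.04],0],[-1,[0,0,0],0]]' 30
python3 - <<'E'
from tilt import *
f=snap('scene','s9'); t=arm.state()['tool_pos']; print(t,arm.state()['wrist_force'])
for p in (.02,.028):
  for r in score(f,t,.105,p,range(0,46,5)): print(*r)
E
```

```text
t: 9.35
tool_pos: [0.596, -0.0145, 0.014]
ee_rot: [0.197, -3.135, 0.0]
wrist_force: [-3.3, -0.5, 0.4]
opening: 0.692
grip_force: 35.2
[ 0.59607196 -0.01445327  0.0141378 ] [-3.70569363 -0.3328631  -0.03235101]
0 -14.3 74.0 36.0
5 -0.1 89.5 35.7
10 5.1 98.5 35.0
15 6.1 103.3 34.0
20 13.7 110.8 31.1
25 20.6 115.4 22.9
30 16.6 111.2 26.8
35 -12.5 91.4 35.5
40 -41.8 77.2 40.0
45 -43.4 74.9 40.7
0 -14.3 74.0 36.0
5 0.5 90.1 35.5
10 2.4 95.1 35.4
15 7.0 102.8 33.7
20 10.0 109.4 31.0
25 20.5 116.1 22.4
30 18.8 110.8 26.5
35 -6.5 92.6 35.0
40 -46.1 72.0 35.4
45 -48.6 69.1 36.1
```

```bash
python3 -m crank '[[-1,[0,0,-0.06],0],[-1,[0,0,0],0],[-1,[0,0,0.1],0],[-1,[0,0,0.3],0],[-1,[0,0,0.6],0],[-1,[0,0,0.8],0],[-1,[0,0,0.8],0],[-1,[0,0,0.8],0],[-1,[0,0,0.5],0],[-1,[0,0,0.2],0]]' 40
python3 -m crank '[[-1,[-0.0767,0.243,0],0.0186],[-1,[-0.0767,0.243,0],0.0186],[-1,[-0.0767,0.243,0],0.0186],[-1,[-0.0767,0.243,0],0.0186],[-1,[-0.0767,0.243,0],0.0186],[-1,[-0.0767,0.243,0],0.0186],[-1,[-0.0767,0.243,0],0.0186],[-1,[-0.0767,0.243,0],0.0186],[-1,[-0.0767,0.243,0],0.0186],[-1,[-0.0767,0.243,0],0.0186],[-1,[-0.0767,0.243,0],0.0186],[-1,[-0.0767,0.243,-0.1],0.0186],[-1,[-0.0767,0.243,-0.2],0.0186],[-1,[-0.0767,0.243,-0.2],0.0186],[-1,[-0.0767,0.243,-0.2],0.0186],[-1,[-0.0767,0.243,-0.2],0.0186],[-1,[-0.0767,0.243,-0.1],0.0186],[-1,[-0.0767,0.243,-0.1],0.0186],[-1,[0,0,0],0],[-1,[0,0,0],0]]' 40
python3 - <<'E'
from tilt import *
f=snap('scene','s10'); g=snap('top','t10'); w=snap('wrist','w10'); s=arm.state(); print(s['tool_pos'],s['ee_rot'],s['wrist_force'],s['joint_pos'],s['opening'])
E
```

```text
t: 10.23
tool_pos: [0.5979, -0.0145, 0.2209]
ee_rot: [-0.197, 3.129, -0.002]
wrist_force: [0.8, -0.6, -3.0]
opening: 0.694
grip_force: 44.8
t: 11.9
tool_pos: [0.5268, 0.2046, 0.1601]
ee_rot: [2.818, -1.385, -0.002]
wrist_force: [-0.5, -0.3, -1.7]
opening: 0.693
grip_force: 44.6
[0.52762704 0.20381203 0.16116013] [ 2.81821310e+00 -1.38803326e+00  8.99164978e-05] [ 0.23772288 -0.19958581 -2.24485178] [ 2.20346731e-01  2.96965362e-01 -1.28685343e-02  1.26098203e+00
 -1.15606196e-04 -2.00595051e+00] 0.6915412060927256
```

Run:
```python
from fit import *
from tilt import hubmask,origin
f=load('s10');w=load('w10');t=np.array([.5276,.2038,.1612]); q=(.4965,.2437,.084,2.223)
az=2.223; 
def up(f,ww,x0,y0,n,k,hubonly=False):
    im=cv2.resize(f['color'][y0:y0+int(590/k)+1,x0:x0+n],None,fx=k,fy=k,interpolation=1)
    return im
a=up(f,0,345,190,125,3.2); b=up(w,1,180,100,250,1.6)
o=origin(t,az,np.radians(30),.02)
for (im,fr,ww,x0,y0,k) in ((a,f,0,345,190,3.2),(b,w,1,180,100,1.6)):
    for kind in('arm','boss'):
        m=hubmask(fr,o,az,np.radians(30),kind,ww); c,_=cv2.findContours(m,0,1)
        cv2.polylines(im,[((c[0][:,0]-[x0,y0]+.5)*k).astype(int)],1,(255,255,0),1)
    O,M=pose(q)
    for n,l in L.items():
        u=(proj(fr,O+M@np.array(l),ww)-[x0,y0]+.5)*k; cv2.circle(im,tuple(u.astype(int).tolist()),3,(0,255,0),1)
im=np.zeros((590,800,3),np.uint8); im[:,:400]=a[:590,:400]; im[:,400:]=b[:590,:400]
cv2.imwrite('pics/c10.png',im[:,:,::-1])
```

```text
(no output)
```

View pics/c10.png

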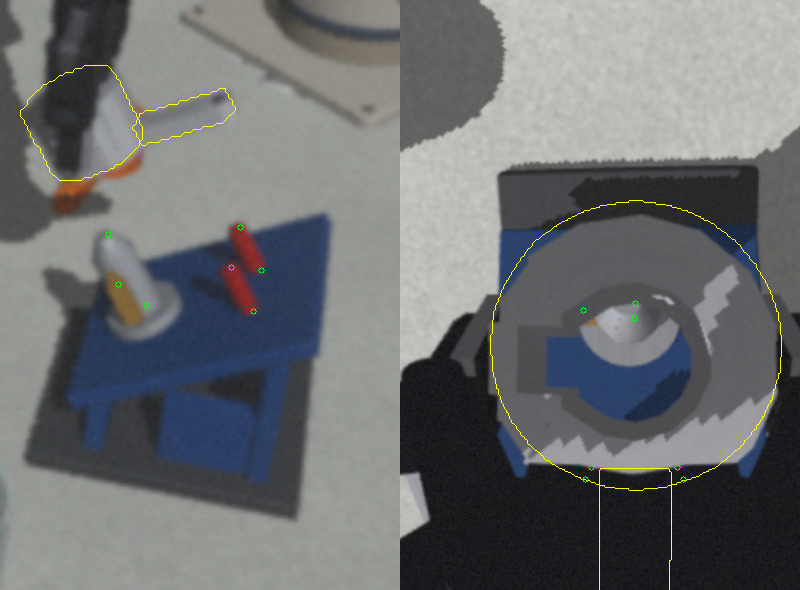

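Run:
```python
from fit import *
from tilt import *
f=load('s10');w=load('w10');t=np.array([.5276,.2038,.1612])
ta=np.degrees(2*np.arctan2(-1.388,2.818))%180; print('tool az',ta)
def toppts(az,th,p,sh=0):
    h=np.array([np.cos(az),np.sin(az),0]);k=np.array([0,0,1.]); x=np.cos(th)*h+np.sin(th)*k; z=np.cos(th)*k-np.sin(th)*h; y=np.cross(z,x)
    o=origin(t,az,th,p)+sh*h; T=o+.042*z
    P=[T-.030*x,T+.03*y,T-.03*y,T-.016*x,T+.016*x,T+.016*y,T-.0235*y,T]
    return (((np.array([proj(w,q,1) for q in P])-[180,100]+.5)*1.6)+[400,0]).round().astype(int)
for p in (.016,.02,.028):
  for th in (25,30,35):
    print(p,th,toppts(2.223,np.radians(th),p).tolist())
print('shift3mm',toppts(2.223,np.radians(30),.02,.003).tolist())
# scene fit by contrast on dark-free arm
best=[]
g=cv2.cvtColor(f['color'],cv2.COLOR_RGB2GRAY).astype(float)
for az in np.radians(np.arange(120,134,2)):
  for th in range(20,41,2):
    o=origin(t,az,np.radians(th),.02); m=hubmask(f,o,az,np.radians(th)); ring=cv2.dilate(m,np.ones((7,7)))-cv2.dilate(m,np.ones((3,3)))
    best.append((round(g[m>0].mean()-g[ring>0].mean(),1),round(np.degrees(az)),th))
print(sorted(best)[:8])
```

```text
tool az 127.55508957639424
0.016 25 [[637, 199], [782, 343], [490, 342], [636, 266], [636, 423], [715, 344], [521, 343], [636, 345]]
0.016 30 [[636, 192], [782, 332], [490, 331], [636, 256], [636, 413], [715, 333], [521, 332], [636, 334]]
0.016 35 [[636, 186], [781, 321], [491, 321], [636, 248], [636, 402], [715, 322], [521, 321], [636, 323]]
0.02 25 [[636, 207], [782, 351], [490, 351], [636, 275], [636, 431], [715, 353], [521, 352], [636, 353]]
0.02 30 [[636, 201], [781, 342], [491, 341], [636, 266], [636, 422], [715, 343], [521, 342], [636, 344]]
0.02 35 [[636, 197], [781, 333], [491, 332], [636, 259], [636, 413], [715, 334], [522, 333], [636, 335]]
0.028 25 [[636, 224], [781, 367], [491, 366], [636, 292], [636, 446], [714, 369], [522, 368], [636, 370]]
0.028 30 [[636, 221], [781, 361], [491, 361], [636, 286], [636, 441], [714, 363], [522, 362], [636, 364]]
0.028 35 [[636, 219], [780, 355], [491, 355], [636, 282], [636, 436], [714, 357], [522, 356], [636, 358]]
shift3mm [[636, 215], [780, 354], [492, 354], [636, 280], [636, 434], [714, 356], [522, 355], [636, 357]]
[(np.float64(-18.7), 124, 32), (np.float64(-18.5), 120, 34), (np.float64(-18.5), 126, 30), (np.float64(-18.1), 130, 28), (np.float64(-18.0), 122, 32), (np.float64(-18.0), 122, 34), (np.float64(-18.0), 128, 30), (np.float64(-17.9), 130, 30)]
```

```bash
python3 -m crank '[[-1,[-0.026,0.02,-0.2],0],[-1,[0,0,-0.3],0],[-1,[0,0,-0.3],0],[-1,[0,0,-0.2],0],[-1,[0,0,-0.03],0],[-1,[0,0,0],0]]' 40
python3 -m crank '[[-1,[-0.03,0.04,-0.087],0],[-1,[-0.03,0.04,-0.087],0],[-1,[-0.03,0.04,-0.087],0],[-1,[-0.03,0.04,-0.087],0],[-1,[0,0,0],0]]' 40
python3 - <<'E'
from h import *
w=snap('wrist','w11'); s=arm.state(); print(s['tool_pos'],s['wrist_force'])
c=w['color'].astype(int); 
g=cv2.cvtColor(w['color'],cv2.COLOR_RGB2GRAY)
sub=cv2.resize(g[215:400,265:390],(62,46),interpolation=cv2.INTER_AREA)
b=(c[...,2]-c[...,0])[215:400,265:390].astype(np.float32); b=cv2.resize(b,(62,46),interpolation=cv2.INTER_AREA)
for i in range(46): print(''.join('B' if b[i,j]>25 else ('K' if b[i,j]<-30 else ' .:-=+*#%@'[min(9,sub[i,j]//26)]) for j in range(62)))
E
```

```text
t: 12.55
tool_pos: [0.5258, 0.2049, 0.1091]
ee_rot: [2.819, -1.385, -0.002]
wrist_force: [0.7, -0.6, -2.4]
opening: 0.697
grip_force: 44.6
t: 12.97
tool_pos: [0.5192, 0.2137, 0.0915]
ee_rot: [2.82, -1.383, -0.002]
wrist_force: [-0.1, -0.6, -2.4]
opening: 0.689
grip_force: 44.6
[0.51952073 0.21350497 0.09196142] [-0.31403065  0.27201477 -2.79351573]
-:----::::....................................................
::---::.......................................................
-:::::........................................................
-:--:::.......................................................
::---:::......................::::............................
:::-:::::........:::::::--------------:::.....................
::::.......::--------------------------------::::.............
........:------------------------------------------::.........
.....:------------------------------------------------:.......
.::-----------------------------------------------------:BBBBB
-----------------------------------------------------------:BB
--------------------------------------------------------
[... 1448 characters left out ...]
=======
========------------=++++++++++++++++++=----------===========+
============-----------====+++++++==-----------==+===+**+=+***
===-==========-------------------------------=+***++**********
=================-------------------------=++*****************
======+====+++=======--------------=++*+=+********************
====+***++****+====++=============+***************************
=+*************++****+====+*===+******************************
***********************+**************************************
---===========+++***************************++==========------
..................:::--==+++*****++==---::....................
..............................................................
```

```bash
python3 -m crank '[[-1,[-0.03,0.04,-0.087],0],[-1,[-0.03,0.04,-0.087],0],[-1,[-0.03,0.04,-0.087],0],[-1,[0,0,0],0]]' 40
python3 -m crank '[[-1,[-0.024,0.032,-0.07],0],[-1,[-0.024,0.032,-0.07],0],[-1,[-0.024,0.032,-0.07],0],[-1,[0,0,0],0]]' 40
```

```text
t: 13.35
tool_pos: [0.5151, 0.2198, 0.0784]
ee_rot: [2.82, -1.384, -0.001]
wrist_force: [0.4, 0.6, -2.5]
opening: 0.693
grip_force: 44.5
t: 13.68
tool_pos: [0.5116, 0.2244, 0.0681]
ee_rot: [2.82, -1.384, -0.001]
wrist_force: [0.4, 0.3, -3.8]
opening: 0.691
grip_force: 44.6
```

```bash
python3 -m crank '[[-1,[-0.024,0.032,-0.07],0],[-1,[-0.024,0.032,-0.07],0],[-1,[-0.024,0.032,-0.07],0],[-1,[0,0,0],0]]' 40
python3 -m crank '[[-1,[-0.012,0.016,-0.035],0],[-1,[-0.012,0.016,-0.035],0],[-1,[-0.012,0.016,-0.035],0],[-1,[0,0,0],0]]' 40
```

```text
t: 14.02
tool_pos: [0.5079, 0.2292, 0.0576]
ee_rot: [2.82, -1.384, -0.001]
wrist_force: [0.6, 1.2, -2.9]
opening: 0.697
grip_force: 44.6
t: 14.35
tool_pos: [0.5063, 0.2314, 0.0528]
ee_rot: [2.82, -1.384, -0.0]
wrist_force: [1.0, 0.2, -3.4]
opening: 0.692
grip_force: 44.6
```

```bash
python3 -m crank '[[-1,[-0.006,0.008,-0.017],0],[-1,[-0.006,0.008,-0.017],0],[-1,[-0.006,0.008,-0.017],0],[-1,[-0.006,0.008,-0.017],0],[-1,[0,0,0],0]]' 40
python3 -m crank '[[-1,[-0.006,0.008,-0.017],0],[-1,[-0.006,0.008,-0.017],0],[-1,[-0.006,0.008,-0.017],0],[-1,[0,0,0],0]]' 40
```

```text
t: 14.77
tool_pos: [0.5056, 0.2327, 0.0501]
ee_rot: [2.82, -1.384, 0.002]
wrist_force: [-0.1, -2.7, 1.5]
opening: 0.693
grip_force: 45.2
t: 15.1
tool_pos: [0.5058, 0.2326, 0.0498]
ee_rot: [2.819, -1.385, 0.008]
wrist_force: [-2.7, -11.8, 24.0]
opening: 0.694
grip_force: 47.8
```

```bash
python3 -m crank '[[-1,[0,0,0],0],[-1,[0,0,0],0],[-1,[0.006,-0.008,0.017],0],[-1,[0.006,-0.008,0.017],0],[-1,[0.003,-0.004,0.009],0],[-1,[0,0,0],0]]' 20
python3 -m crank '[[0.6,[0,0,0],0],[0.6,[0,0,0],0],[0.6,[0,0,0],0],[0.6,[0,0,0],0],[0.6,[0,0,0],0],[0.6,[0,0,0],0]]' 20
python3 - <<'E'
from tilt import *
from fit import pose
f=snap('scene','s12'); w=snap('wrist','w12'); s=arm.state(); print(s['tool_pos'],s['wrist_force'])
g=cv2.cvtColor(f['color'],cv2.COLOR_RGB2GRAY).astype(float); O,M=pose((.4965,.2437,.084,2.223)); best=[]
for d in np.arange(0,.026,.004):
  for th in range(22,39,2):
    o=O+M[:,2]*d; m=hubmask(f,o,2.223,np.radians(th)); ring=cv2.dilate(m,np.ones((7,7)))-cv2.dilate(m,np.ones((3,3)))
    best.append((round(g[m>0].mean()-g[ring>0].mean(),1),d,th))
print(sorted(best)[-8:])
E
```

```text
t: 15.6
tool_pos: [0.5056, 0.2327, 0.0499]
ee_rot: [2.82, -1.385, 0.002]
wrist_force: [-0.1, -6.1, 8.0]
opening: 0.693
grip_force: 45.9
t: 16.1
tool_pos: [0.5051, 0.2332, 0.0491]
ee_rot: [2.82, -1.384, -0.0]
wrist_force: [0.7, -0.0, 0.7]
opening: 0.8
grip_force: 0.0
[0.50514032 0.2331577  0.04919332] [0.08262717 0.31710275 0.49203521]
[(np.float64(31.1), np.float64(0.008), 24), (np.float64(31.2), np.float64(0.0), 34), (np.float64(31.4), np.float64(0.008), 22), (np.float64(31.6), np.float64(0.004), 26), (np.float64(31.8), np.float64(0.004), 30), (np.float64(33.0), np.float64(0.004), 28), (np.float64(34.0), np.float64(0.0), 30), (np.float64(34.6), np.float64(0.0), 32)]
```

```bash
python3 -m crank '[[0.7,[0,0,0.1],0],[0.7,[0,0,0.2],0],[0.7,[0,0,0.4],0],[0.7,[0,0,0.6],0],[0.7,[0,0,0.8],0],[0.7,[0,0,0.8],0],[0.7,[0,0,0.8],0],[0.7,[0,0,0.3],0]]' 20
python3 -m crank '[[-1,[-0.1417,-0.647,0],-0.0195],[-1,[-0.1417,-0.647,0],-0.0195],[-1,[-0.1417,-0.647,0],-0.0195],[-1,[-0.1417,-0.647,0],-0.0195],[-1,[-0.1417,-0.647,0],-0.0195],[-1,[-0.1417,-0.647,0],-0.0195],[-1,[-0.1417,-0.647,0],-0.0195],[-1,[-0.1417,-0.647,0],-0.0195],[-1,[-0.1417,-0.647,0],-0.0195],[-1,[-0.1417,-0.647,0],-0.0195],[-1,[-0.1417,-0.647,0],-0.0195],[-1,[-0.1417,-0.647,0],-0.0195],[-1,[0,0,-0.2],-0.0195],[-1,[0,0,-0.4],-0.0195],[-1,[0,0,-0.5],-0.0195],[-1,[0,0,-0.5],-0.0195],[-1,[0,0,-0.5],-0.0195],[-1,[0,0,-0.2],-0.0195],[-1,[0,0,0],0]]' 20
python3 - <<'E'
from tilt import *
from fit import pose
f=snap('scene','s13'); s=arm.state(); print(s['tool_pos'],s['ee_rot'],s['joint_pos'])
g=cv2.cvtColor(f['color'],cv2.COLOR_RGB2GRAY).astype(float); O,M=pose((.4965,.2437,.084,2.223)); best=[]
for az in np.radians(np.arange(121,134,2)):
 for d in np.arange(0,.013,.002):
  for th in range(24,37,2):
    o=O+M[:,2]*d; 
    sc=0
    m=hubmask(f,o,az,np.radians(th))|hubmask(f,o,az,np.radians(th),'boss'); ring=cv2.dilate(m,np.ones((7,7)))-cv2.dilate(m,np.ones((3,3)))
    best.append((round(g[m>0].mean()-g[ring>0].mean(),1),round(np.degrees(az)),round(d,3),th))
print(sorted(best)[-8:])
E
```

```text
t: 16.87
tool_pos: [0.5061, 0.2334, 0.2562]
ee_rot: [-2.815, 1.382, -0.009]
wrist_force: [0.8, 0.0, -0.4]
opening: 0.849
grip_force: 0.0
t: 18.45
tool_pos: [0.419, -0.1545, 0.133]
ee_rot: [0.028, -3.139, -0.003]
wrist_force: [0.0, 0.7, -0.5]
opening: -0.001
grip_force: 0.0
[ 0.41971237 -0.15487355  0.13443339] [ 4.02316752e-02 -3.14037206e+00 -9.42698544e-04] [-5.41475087e-01  1.14157982e-01 -3.22869525e-01  1.13490340e+00
  3.71100012e-06 -5.67095922e-01]
[(np.float64(37.2), 125, np.float64(0.0), 34), (np.float64(37.2), 131, np.float64(0.0), 30), (np.float64(37.2), 133, np.float64(0.0), 28), (np.float64(37.4), 129, np.float64(0.0), 30), (np.float64(37.6), 127, np.float64(0.0), 32), (np.float64(37.7), 123, np.float64(0.0), 34), (np.float64(37.8), 127, np.float64(0.0), 34), (np.float64(38.0), 129, np.float64(0.0), 32)]
```

```bash
python3 -m crank '[[-1,[0,0,-0.6],0],[-1,[0,0,-0.6],0],[-1,[0,0,-0.6],0],[-1,[0,0,-0.4],0],[-1,[0,0,-0.2],0],[-1,[0,0,-0.08],0],[-1,[0,0,0],0]]' 20
python3 -m crank '[[-1,[0.15,0,0],0],[-1,[0.15,0,0],0],[-1,[0.15,0,0],0],[-1,[0.15,0,0],0],[-1,[0.15,0,0],0],[-1,[0.15,0,0],0],[-1,[0.15,0,0],0],[-1,[0.15,0,0],0]]' 20
```

```text
t: 19.08
tool_pos: [0.4207, -0.1554, 0.0108]
ee_rot: [-0.042, 3.141, -0.0]
wrist_force: [-0.7, -0.3, -0.3]
opening: 0.001
grip_force: 0.0
t: 19.75
tool_pos: [0.4808, -0.1551, 0.0102]
ee_rot: [0.037, -3.141, 0.0]
wrist_force: [-1.5, -1.2, 1.8]
opening: -0.002
grip_force: 1.1
```

```bash
python3 -m crank '[[-1,[0.18,0,0],0],[-1,[0.18,0,0],0],[-1,[0.18,0,0],0],[-1,[0.18,0,0],0],[-1,[0.18,0,0],0],[-1,[0.18,0,0],0],[-1,[0.18,0,0],0],[-1,[0.18,0,0],0],[-1,[0.18,0,0],0],[-1,[0.18,0,0],0],[-1,[0.18,0,0],0],[-1,[0.18,0,0],0],[-1,[0.18,0,0],0],[-1,[0.1,0,0],0],[-1,[0,0,0],0]]' 20
python3 -m crank '[[-1,[0.07,0,0],0],[-1,[0.07,0,0],0],[-1,[0.07,0,0],0],[-1,[0.07,0,0],0],[-1,[0.07,0,0],0]]' 20
python3 -m crank '[[-1,[0.07,0,0],0],[-1,[0.07,0,0],0],[-1,[0.07,0,0],0]]' 20
```

```text
t: 21.0
tool_pos: [0.6036, -0.1549, 0.0102]
ee_rot: [-0.038, 3.14, 0.001]
wrist_force: [-1.0, 0.3, -0.1]
opening: 0.0
grip_force: 0.0
t: 21.42
tool_pos: [0.6197, -0.1549, 0.0102]
ee_rot: [0.037, -3.141, -0.001]
wrist_force: [-2.4, 1.3, -1.6]
opening: 0.002
grip_force: 0.9
t: 21.67
tool_pos: [0.6289, -0.155, 0.0102]
ee_rot: [0.037, -3.138, -0.0]
wrist_force: [-7.9, 0.9, 3.6]
opening: 0.002
grip_force: 4.3
```

```bash
python3 -m crank '[[-1,[0.06,0,0],0],[-1,[0.06,0,0],0],[-1,[0.06,0,0],0]]' 20
python3 -m crank '[[-1,[0.05,0,0],0],[-1,[0.05,0,0],0],[-1,[0,0,0],0]]' 20
```

```text
t: 21.92
tool_pos: [0.639, -0.1551, 0.0102]
ee_rot: [0.037, -3.141, -0.0]
wrist_force: [-2.1, 0.6, -2.1]
opening: -0.001
grip_force: 1.2
t: 22.17
tool_pos: [0.6395, -0.1551, 0.0101]
ee_rot: [0.036, -3.132, 0.0]
wrist_force: [-25.1, 0.2, 13.5]
opening: -0.001
grip_force: 12.6
```

```bash
python3 -m crank '[[-1,[-0.1,0,0],0],[-1,[-0.3,0,0],0],[-1,[-0.6,0,0],0],[-1,[-0.6,0,0],0],[-1,[-0.4,0,0.4],0],[-1,[0,0,0.7],0],[-1,[0,0,0.7],0],[-1,[0,0,0.7],0],[-1,[0,0,0],0],[-1,[0,0,0],0],[-1,[0,0,0],0]]' 20
python3 - <<'E'
from tilt import *
from fit import pose
f=snap('scene','s14'); a=load('s13'); t=snap('top','t14')
g=cv2.cvtColor(f['color'],cv2.COLOR_RGB2GRAY).astype(float); h=cv2.cvtColor(a['color'],cv2.COLOR_RGB2GRAY).astype(float)
O,M=pose((.4965,.2437,.084,2.223)); m=hubmask(f,O,2.223,np.radians(30))|hubmask(f,O,2.223,np.radians(30),'boss')
print('hub change',abs(g-h)[m>0].mean())
# drawer front: profile along x at y=-0.25, 0.02 at z=.072
for y in (-.30,0.02):
    print([int(t['color'][int(round(v)),int(round(u))].mean()) for x in np.arange(.60,.70,.006) for u,v in [proj(t,(x,y,.075))]])
s=arm.state();print(s['tool_pos'],s['wrist_force'])
E
```

```text
t: 23.08
tool_pos: [0.5445, -0.1552, 0.1351]
ee_rot: [-0.037, 3.141, -0.001]
wrist_force: [-1.0, 0.9, -0.6]
opening: 0.001
grip_force: 0.0
hub change 4.361290322580645
[123, 121, 120, 118, 118, 151, 123, 106, 114, 133, 134, 97, 50, 36, 39, 39, 67]
[136, 130, 48, 51, 52, 53, 54, 43, 68, 140, 127, 62, 138, 73, 66, 72, 66]
[ 0.54382058 -0.15492075  0.13400034] [ 0.0611643  -0.80044453 -0.2708376 ]
```

```bash
python3 -c "
from cell import arm
print(arm.finish_job())"
```

```text
the job is handed in; nothing more can be done
None
```

I seated the hub with the matching keyway on the test shaft with its arm in the fork, let go of it, then pushed the drawer home past its catch with the other two hubs inside, and handed the job in at about 23 s; no verdict came back, but the final camera and force readings agreed with this.

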